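Stack a barn-door magnetic catch in its assembly jig

TASK

Put the barn door's magnetic catch together in the wooden assembly jig: first set the blue square body into the pocket between the four corner blocks, then the red square spacer on top of it (its round recess stays facing up), then the steel disc into that recess. Every piece must end square, flat and fully home; lower each one into place and let go there rather than dropping it, and leave the other things on the bench where they are.

Things in the scene. Friction and masses are not known exactly. Their poses are not given: they have to be found in the camera images.
- jig: Assembly jig, fixed to the bench: pale plywood base 130 x 130 x 15 mm with four L-shaped dark wood corner blocks round a square pocket 63 x 63 mm. Origin at the centre of the underside; x and y parallel to the pocket's sides, z up. The blocks are upright to 49 mm above the bench, then lean outwards as a lead-in to about 57 mm.
- jig_seat (a point): Centre of the pocket's floor (top of the base, 15 mm above the bench); axes as the jig's. The blocks' legs run 13.5 mm along the pocket's sides from each corner and are 10 mm thick: the middle of each of the four sides is an open gap 36 mm wide for a finger, down to the base and clear outwards.
- catch_body: Loose blue plastic square body, 60 x 60 x 26 mm high, about 0.11 kg; origin at the centre of its underside, x and y parallel to its sides, z up. Starts upright on the bench, any of its four quarter turns fits the pocket.
- spacer: Loose red plastic square spacer, 60 x 60 x 12 mm high, about 0.06 kg, with a round recess 49 mm across and 4 mm deep in the middle of its top; origin at the centre of its underside, x and y parallel to its sides, z up. Starts flat, recess up; any quarter turn fits. On the body in the pocket its underside is 26 mm above the pocket's floor.
- disc: Loose round steel disc, 46 mm in diameter and 14 mm thick, about 0.17 kg; origin at the centre of its underside, z along its axis. Starts lying flat. In the spacer's recess its underside is 8 mm above the spacer's underside and its upper 10 mm stand proud.
- carabiner: Bystander, loose: green carabiner lying flat, 100 x 60 x 10 mm; origin at its centre on the bench, x along its length.
- flashlight: Bystander, loose: silver flashlight lying down, 145 mm long, 40 mm thick; origin under its middle, x along its length towards the lens.
- bowl: Bystander, loose: white ceramic bowl, 110 mm across, 50 mm high; origin at the centre of its underside.
- tick_comb: Bystander, loose: flat yellow plastic tick comb, 110 x 50 x 5 mm; origin on its underside 45 mm from the tips of the teeth, x towards the teeth.
- boot_brush: Bystander, loose: long-handled boot brush lying down; handle towards -x of its frame.
- screw_jar: Bystander, loose: glass jar with a steel lid, 60 mm in diameter, 75 mm high; origin at the centre of its underside.

How it is judged:
On the way, in this order (a step that is already met when the one before it is completed fails the run):
1. the blue body sits square and fully down in the jig's pocket, released (z of catch_body in the frame of jig_seat between -0.002 and 0.002 m and x of catch_body in the frame of jig_seat between -0.003 and 0.003 m and y of catch_body in the frame of jig_seat between -0.003 and 0.003 m and angle between catch_body's own z axis and vertical below 0.05 rad and (angle between the x axis of catch_body and the x axis of jig, either way round below 0.1 rad or angle between the x axis of catch_body and the y axis of jig, either way round below 0.1 rad) and contact force between the fingers and catch_body below 0.1 N and linear speed of catch_body below 0.02 m/s), for 0.2 s.
2. the red spacer sits square and flat on the body in the pocket, released (z of catch_body in the frame of jig_seat between -0.002 and 0.002 m and x of catch_body in the frame of jig_seat between -0.003 and 0.003 m and y of catch_body in the frame of jig_seat between -0.003 and 0.003 m and angle between each of catch_body, spacer's own z axis and vertical below 0.05 rad and (angle between the x axis of catch_body and the x axis of jig, either way round below 0.1 rad or angle between the x axis of catch_body and the y axis of jig, either way round below 0.1 rad) and z of spacer in the frame of jig_seat between 0.024 and 0.028 m and x of spacer in the frame of jig_seat between -0.003 and 0.003 m and y of spacer in the frame of jig_seat between -0.003 and 0.003 m and (angle between the x axis of spacer and the x axis of jig, either way round below 0.1 rad or angle between the x axis of spacer and the y axis of jig, either way round below 0.1 rad) and contact force between the fingers and spacer below 0.1 N and linear speed of spacer below 0.02 m/s), for 0.2 s.
At the end, for the whole second after the job is handed in: Body on the pocket floor, spacer on it, disc in the spacer's recess: heights within 2 mm (disc 1.5 mm), centred within 3 mm along each side, level within 0.05 rad, body and spacer parallel to the pocket within 0.1 rad (any quarter turn); all released and at rest (all of step 2 and z of disc in the frame of spacer between 0.0065 and 0.0095 m and x of disc in the frame of spacer between -0.003 and 0.003 m and y of disc in the frame of spacer between -0.003 and 0.003 m and angle between disc's own z axis and vertical below 0.05 rad and contact force between the fingers and catch_body below 0.1 N and linear speed of each of catch_body, disc below 0.02 m/s and contact force between the fingers and disc below 0.1 N); the robot touches nothing.
It fails at once if the blue body is dropped (falls freely faster than 0.5 m/s, some 13 mm or more) (contact force between the fingers and catch_body below 0.01 N and linear speed of catch_body above 0.5 m/s).
It fails at once if the red spacer is dropped (falls freely faster than 0.5 m/s, some 13 mm or more) (contact force between the fingers and spacer below 0.01 N and linear speed of spacer above 0.5 m/s).
It fails at once if the steel disc is dropped (falls freely faster than 0.5 m/s, some 13 mm or more) (contact force between the fingers and disc below 0.01 N and linear speed of disc above 0.5 m/s).
It fails at once if another thing on the bench is moved more than 25 mm (distance of any of carabiner, flashlight, bowl, tick_comb, boot_brush, screw_jar from where it was at the start of the episode above 0.025 m).
It also fails if it takes over 67 s, if anything falls off the work surface, if the arm or the gripper's body presses on something with over 40 N, if the wrist force passes 120 N, or if a joint passes its speed limit or range.

ROBOT

A 6-joint arm with a two-finger parallel gripper is mounted at the origin on the work surface. World frame = base frame: x ahead of the robot, y to its left, z up, the work surface at z = 0. Lengths are in m, angles in rad, forces in N, time in s.
With the tool pointing down it reaches from about 0.275 to 0.975 m from the base axis. Payload 8.4 kg.
Tool frame: the origin (TCP) lies midway between the tips of the shut fingers; the grasp point (between the pads) lies 19 mm behind it; z points along the fingers, y is the line along which they close (so a half turn about z gives the same grasp; the last joint's range is limited). The gripper opens to 92 mm and grips with 3 to 60 N. Pads are 20 mm wide; open, the fingers measure 128 mm over their backs; the gripper's body (75 mm by 189 mm) begins 69 mm behind the grasp point.
Start: joints at [-1.192, 0.353, 1.633, -0, 1.155, -0.002], TCP at [0.232, -0.58, 0.215] pointing down, gripper open.
Joint ranges: [-2.63, 2.63], [-0.92, 2.1], [0.06, 2.66], [-1.3, 4.44], [0, 2.69], [-3.02, 3.02]. Speed limits (rad/s): [2.22, 2.22, 2.79, 3.14, 3.14, 3.14].

INTERFACE

Orientations are given as a rotation vector (axis times angle).
In Python, from cell import telemetry, optics, r gives the robot as it stands. The module is installed in compiled form; this text tells all that it offers.
- The arm moves only by the tool servo_tool, never from a script. Its argument "motion" is a list of rows, each a list of 7 numbers: the shift along the world's x, y, z in cm, then the turn, a rotation vector about the world's x, y, z in degrees, then the closure, from -1 (fully open) to 1 (shut). In form: [[tx, ty, tz, wx, wy, wz, grip], ...]. A call has 1 to 8 rows; each row shifts and turns the commanded pose from where the row before left it; what a row does not reach is not made up. A row lasts 1/10 s, in which the tool goes at most 50 mm and 8.59 degrees, less where a joint would pass 70% of its speed; a pose out of reach is approached as far as the arm can. A call is refused whole if a number of a shift passes 5 or a number of a turn 8.59, either way. A call with a gripper value outside its range is refused whole. The fingers move at their own pace and stop on an object; "squeeze" is the grip in N (left out, the last holds). Time passes only in rows, so rows that do not move let the fingers close. It gives the time, the measured TCP pose, the force, the opening and the grip force at its end, in the units of the state.
- telemetry.get_state(): the state, without advancing time (a new reading comes with each control period).
- optics.grab_frame(name): name is "scene" or "top"; returns (picture, depth): 384x512x3 uint8, blue, green, red; 384x512 float32, m along the optical axis (not along the pixel's ray), 0 where there is no reading.
- optics.camera_model(name): a dict with "vfov" (degrees; the focal length in pixels is half the picture's height over the tangent of half this angle, whatever the lens; pixels are square), "cx", "cy" (the principal point, pixels), "R" (3x3) and "t" (3): a world point X has camera coordinates R X + t. Camera axes: x right, y down, z forward; pixel columns grow to the right and rows downward; lengths in m; the calibration is good to about 2 mm. A picture is of the moment at which its call begins. camera_model takes no time and is no camera call.
- r.sign_off(): hands the job in; it is judged then, once.
The state is a dict: "time_s": time; "joint_positions": joint angles; "joint_vel": joint speeds; "tau": joint torques, N m; "eef_pos": TCP position; "eef_rot": TCP orientation; "wrist_force": force on the tool from outside, world axes, zero at the start; "moment": the same for the moment, N m; "grip_width": finger opening in m; "grasp_force": force on a finger pad.
Only numpy, scipy, OpenCV 4.12 (cv2) and the standard library are available. Lean on these libraries where they do the work, as an engineer would, in place of code of your own. Each camera call takes 0.05 s, during which the arm holds its last target. There are 200 camera calls.

## Working session

There is one attempt and no reset: what is moved stays moved. The work goes in short steps, Python scripts to look and compute and a tool call to move; the robot and the scene stay as the last step left them, time stands still between calls to the robot, and variables do not carry over. Pictures are saved under pics/ and viewed, at most 10 in all, crops included, and the job is handed in when it is done.

Besides the shell and the picture viewer there is one more tool, called after "Request:" as name(argument=value, ...), one argument or row to a line, values as JSON. servo_tool: Moves the arm, as the interface text tells. Its arguments: {"type":"object","properties":{"motion":{"type":"array","items":{"type":"array","items":{"type":"number"}}},"squeeze":{"type":"number"}},"required":["motion"]}

```bash
mkdir -p pics; cat > h.py <<'E'
import numpy as np, cv2
from cell import telemetry, optics, r
def K(n):
    m=optics.camera_model(n); f=192/np.tan(np.radians(m["vfov"])/2); return m,f
def pts(n,d):
    m,f=K(n); v,u=np.mgrid[0:384,0:512]
    c=np.stack([(u-m["cx"])/f*d,(v-m["cy"])/f*d,d],-1)
    return (c-np.array(m["t"]))@np.array(m["R"])
def ray(n,uv,z):
    m,f=K(n); R=np.array(m["R"]); C=-R.T@np.array(m["t"])
    uv=np.atleast_2d(uv).astype(float)
    d=np.c_[(uv[:,0]-m["cx"])/f,(uv[:,1]-m["cy"])/f,np.ones(len(uv))]@R
    return C+d*((z-C[2])/d[:,2])[:,None]
E
python3 - <<'E'
from h import *
for n in("top","scene"):
    p,d=optics.grab_frame(n); np.savez(f"{n}0.npz",p=p,d=d); cv2.imwrite(f"pics/{n}0.png",p)
    m,f=K(n); print(n,m,f)
print(telemetry.get_state())
E
```

```text
top {'vfov': 49.3906845578329, 'cx': 259.60880113042936, 'cy': 190.939874999838, 'R': array([[ 0.05122217, -0.99867024, -0.00583473],
       [-0.96925334, -0.0483037 , -0.24127725],
       [ 0.24067456,  0.01801408, -0.97043869]]), 't': array([-0.02828019,  0.54485175,  1.0026247 ])} 417.52734214336476
scene {'vfov': 52.46581395909624, 'cx': 258.2850349354586, 'cy': 189.50448593940288, 'R': array([[ 0.26400585,  0.96451856, -0.00220561],
       [ 0.52809151, -0.1464608 , -0.83646195],
       [-0.80710611,  0.21966608, -0.54802057]]), 't': array([-0.14121221, -0.24322438,  1.60099361])} 389.6304723230831
{'time_s': 0.1, 'joint_positions': array([-1.19241735e+00,  3.53564235e-01,  1.63407072e+00, -1.12036716e-06,
        1.15520254e+00, -2.36743228e-03]), 'joint_vel': array([-1.07789050e-03, -1.41826508e-03, -1.76085074e-03,  6.93398092e-04,
        8.04244625e-05, -1.58966343e-04]), 'tau': array([ 1.49154002e-04, -5.94903338e+01, -3.34930944e+01,  6.98664109e-02,
        1.83667231e-02, -3.22553649e-05]), 'eef_pos': array([ 0.23210903, -0.57981222,  0.21394323]), 'eef_rot': array([-3.08363486e+00, -5.94238355e-01,  3.66903209e-04]), 'wrist_force': array([-1.10270754,  1.25501992,  0.55510149]), 'moment': array([-0.0754784 , -0.02676288, -0.00156523]), 'grasp_force': 0.0, 'grip_width': 0.09205251476186475}
```

View pics/top0.png

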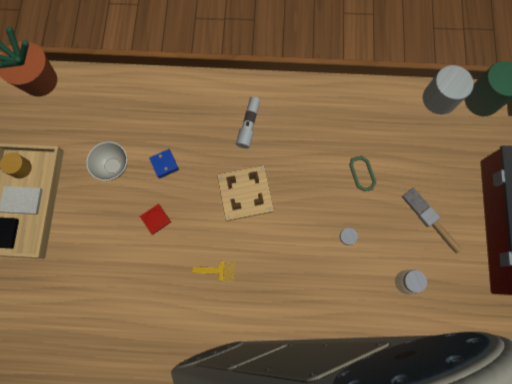

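View pics/scene0.png

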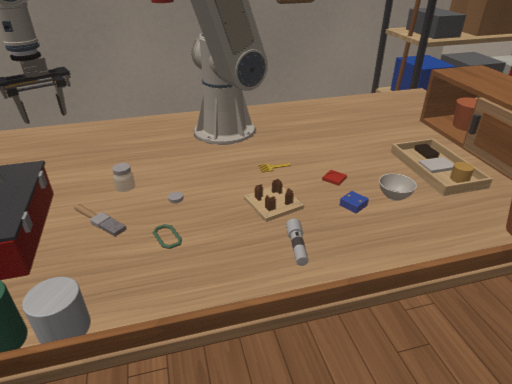

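```bash
cat >> h.py <<'E'
def load(n,k): a=np.load(f"{n}{k}.npz"); return a["p"],a["d"]
def hue(p,name):
    h=cv2.cvtColor(p,cv2.COLOR_BGR2HSV); H,S,V=cv2.split(h)
    if name=="blue": return (H>105)&(H<130)&(S>130)
    if name=="red": return ((H<6)|(H>172))&(S>170)
    if name=="wood": return (V<110)&(S>40)
def rect(n,mask,z):
    c,_=cv2.findContours(mask.astype(np.uint8),cv2.RETR_EXTERNAL,cv2.CHAIN_APPROX_NONE)
    c=max(c,key=cv2.contourArea)[:,0,:]
    w=ray(n,c,z)[:,:2]
    r_=cv2.minAreaRect((w*1000).astype(np.float32)); return r_
E
cat > m.py <<'E'
from h import *
import sys
n,k=sys.argv[1:3]
p,d=load(n,k); P=pts(n,d); Z=P[...,2]
ok=(P[...,0]>.2)&(P[...,0]<.9)&(abs(P[...,1])<.6)
print("bench z",np.median(Z[ok]))
for c,zt in(("blue",.026),("red",.012)):
    M=hue(p,c)&ok; t=M&(Z>zt-.006)
    print(c,M.sum(),t.sum(),"z",np.percentile(Z[M],[5,50,95]).round(4),"med",np.median(P[t],0).round(4),rect(n,t,zt),rect(n,M,zt))
E
python3 m.py top 0; python3 m.py scene 0
python3 - <<'E'
from h import *
p,d=load("top",0);P=pts("top",d);Z=P[...,2]
for nm,(u,v) in dict(disc=(348,236),jig=(245,193)).items():
    q=np.zeros(Z.shape,bool);q[v-35:v+35,u-35:u+35]=1
    for lo,hi in((.008,.02),(.01,.02),(.04,.065)):
        t=(q&(Z>lo)&(Z<hi)).astype(np.uint8)
        nn,l,s,c=cv2.connectedComponentsWithStats(t)
        for i in range(1,nn):
            if s[i,4]>12: print(nm,lo,s[i],np.median(Z[l==i]).round(4),rect("top",l==i,np.median(Z[l==i])))
cv2.imwrite("pics/c1.png",np.hstack([cv2.resize(p[v-35:v+35,u-35:u+35],(400,400),interpolation=cv2.INTER_CUBIC) for u,v in((245,193),(348,236))]))
E
```

```text
bench z 0.0017778726767469616
blue 441 415 z [0.0179 0.0267 0.0305] med [0.6219 0.2654 0.0269] ((621.4979858398438, 265.1568298339844), (59.30950164794922, 58.37058639526367), 28.52305030822754) ((619.9589233398438, 264.3204040527344), (62.8127555847168, 58.37058639526367), 28.523052215576172)
red 1208 1186 z [0.0073 0.0396 0.0984] med [ 0.4582 -0.5985  0.0413] ((469.4147644042969, 274.4457092285156), (59.630836486816406, 57.79051971435547), 38.34642791748047) ((469.3474426269531, 274.39251708984375), (59.80216979980469, 57.790531158447266), 38.34637451171875)
bench z 1.1226662466236924e-05
blue 190 190 z [0.0235 0.0258 0.0277] med [0.6259 0.2659 0.0258] ((625.2905883789062, 266.16412353515625), (56.929710388183594, 55.59857940673828), 28.32509994506836) ((625.2905883789062, 266.16412353515625), (56.929710388183594, 55.59857940673828), 28.32509994506836)
red 1107 1082 z [0.0076 0.0446 0.0963] med [ 0.5411 -0.5984  0.0457] ((489.84124755859375, -629.3086547851562), (365.62969970703125, 60.03966522216797), 0.1382140964269638) ((489.84124755859375, -629.3086547851562), (365.629699707031
[... 480 characters left out ...]
1 [ 217  165   57   56 1902] 0.0159 ((553.3927612304688, 39.87946319580078), (131.12078857421875, 129.69894409179688), 14.37424087524414)
jig 0.04 [248 171  11  10  64] 0.0548 ((588.4078979492188, 17.671289443969727), (27.364866256713867, 22.391817092895508), 21.02387809753418)
jig 0.04 [226 175  10  11  64] 0.0536 ((574.2159423828125, 75.84352111816406), (26.07819366455078, 23.043642044067383), 14.629961967468262)
jig 0.04 [254 192   9  11  62] 0.0549 ((532.2413940429688, 2.806267738342285), (26.496315002441406, 20.622852325439453), 2.8622918128967285)
jig 0.04 [230 198  11  10  63] 0.0544 ((516.3115844726562, 60.82003402709961), (24.995487213134766, 23.163055419921875), 14.914817810058594)
```

View pics/c1.png

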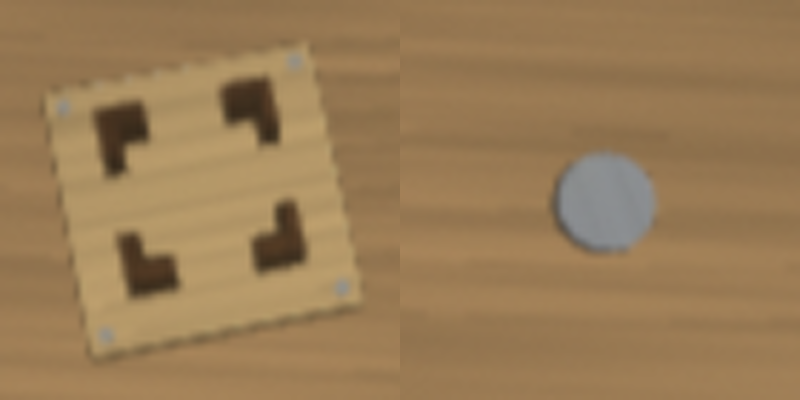

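Request:
servo_tool(
  motion=[
    [1.95,4.25,0,0,0,0.34,-1],
    [1.95,4.25,0,0,0,0.34,-1],
    [1.95,4.25,0,0,0,0.34,-1],
    [1.95,4.25,-0.5,0,0,0.34,-1],
    [1.95,4.25,-0.5,0,0,0.34,-1],
    [1.95,4.25,-0.5,0,0,0.34,-1],
    [1.95,4.25,-0.5,0,0,0.34,-1],
    [1.95,4.25,-0.5,0,0,0.34,-1],
  ],
)

```text
time_s: 0.9
eef_pos: [0.3885, -0.2384, 0.1893]
eef_rot: [-3.07, -0.667, 0.0]
wrist_force: [0.6, 0.2, 0.1]
grip_width: 0.092
grasp_force: 0.0
```

```bash
python3 - <<'E'
from h import *
p,d=load("scene",0);P=pts("scene",d);Z=P[...,2]
for nm,(u,v) in dict(disc=(176,197),jig=(273,202)).items():
    q=np.zeros(Z.shape,bool);q[v-30:v+30,u-35:u+35]=1
    for lo,hi in((.008,.02),(.04,.065)):
        t=(q&(Z>lo)&(Z<hi)).astype(np.uint8)
        nn,l,s,c=cv2.connectedComponentsWithStats(t)
        for i in range(1,nn):
            if s[i,4]>12: print(nm,lo,s[i],np.median(Z[l==i]).round(4),rect("scene",l==i,np.median(Z[l==i])))
p,d=load("scene",0);P=pts("scene",d);M=hue(p,"red");M[:,:310]=0;M[:,360:]=0;M[:160]=0;M[195:]=0
print(rect("scene",M,.012))
p,d=load("top",0)
g=cv2.medianBlur(p,3)[...,0].astype(int)
# red recess circle vs outer in top
print(telemetry.get_state()["eef_pos"])
E
```

```text
disc 0.008 [168 192  16  10 123] 0.0138 ((456.00445556640625, -237.78013610839844), (46.337135314941406, 48.12739944458008), 74.50190734863281)
disc 0.008 [157 224  16   3  25] 0.01 ((582.8557739257812, -277.7386474609375), (40.859893798828125, 8.7503080368042), 74.53368377685547)
jig 0.008 [245 187  59  33 844] 0.0149 ((558.293701171875, 39.535850524902344), (139.50650024414062, 134.1084747314453), 15.481589317321777)
jig 0.04 [272 179  11   8  64] 0.0494 ((516.1585693359375, 63.46784210205078), (29.856229782104492, 39.426170349121094), 73.00562286376953)
jig 0.04 [255 184   8  10  60] 0.0496 ((533.3399658203125, 1.1296558380126953), (20.661170959472656, 48.43181228637695), 74.23512268066406)
jig 0.04 [285 188   9  10  62] 0.0499 ((578.1696166992188, 80.25151824951172), (22.89102554321289, 47.5576286315918), 70.43037414550781)
jig 0.04 [265 195  11   9  71] 0.0497 ((594.8491821289062, 17.802528381347656), (28.363441467285156, 39.56202697753906), 72.6370849609375)
((476.38580322265625, 271.4814453125), (60.273502349853516, 72.10096740722656), 39.375144958496094)
[ 0.38852471 -0.23841433  0.18932849]
```

Request:
servo_tool(
  motion=[
    [1.94,4.2,-0.7,0,0,0.33,-1],
    [1.94,4.2,-0.7,0,0,0.33,-1],
    [1.94,4.2,-0.7,0,0,0.33,-1],
    [1.94,4.2,-0.7,0,0,0.33,-1],
    [1.94,4.2,-0.7,0,0,0.33,-1],
    [1.94,4.2,-0.7,0,0,0.33,-1],
    [1.94,4.2,-0.7,0,0,0.33,-1],
    [1.94,4.2,-0.7,0,0,0.33,-1],
  ],
)

```text
time_s: 1.7
eef_pos: [0.5438, 0.0977, 0.1331]
eef_rot: [3.053, 0.739, -0.0]
wrist_force: [1.4, -0.6, -0.2]
grip_width: 0.092
grasp_force: 0.0
```

Request:
servo_tool(
  motion=[
    [1.94,4.2,-0.7,0,0,0.33,-1],
    [1.94,4.2,-0.7,0,0,0.33,-1],
    [1.94,4.2,-0.7,0,0,0.33,-1],
    [1.94,4.2,-0.7,0,0,0.33,-1],
    [0,0,0,0,0,0,-1],
    [0,0,0,0,0,0,-1],
  ],
)

```text
time_s: 2.3
eef_pos: [0.6205, 0.2644, 0.1045]
eef_rot: [3.044, 0.776, -0.003]
wrist_force: [-0.7, -0.2, 0.1]
grip_width: 0.0922
grasp_force: 0.0
```

```bash
python3 - <<'E'
from h import *
from scipy.spatial.transform import Rotation as Ro
s=telemetry.get_state(); print(s["eef_pos"]); y=Ro.from_rotvec(s["eef_rot"]).as_matrix(); print(y.round(3),np.degrees(np.arctan2(y[1,1],y[0,1])))
p,d=optics.grab_frame("top"); np.savez("top1.npz",p=p,d=d)
cv2.imwrite("pics/c2.png",cv2.resize(p[110:260,90:290],(800,600),interpolation=cv2.INTER_CUBIC))
E
```

```text
[0.62045113 0.26436889 0.10449361]
[[ 0.878  0.479 -0.002]
 [ 0.479 -0.878 -0.001]
 [-0.002  0.    -1.   ]] -61.40335488910419
```

View pics/c2.png

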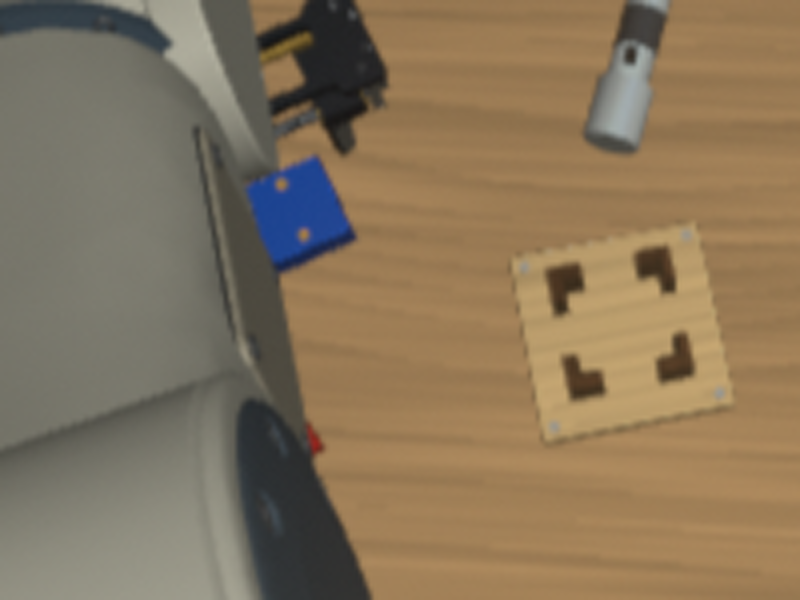

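```bash
python3 - <<'E'
from h import *
m,f=K("top"); print("cam",-m["R"].T@m["t"])
for X in ([.647,.216,.1045],[.6205,.2644,.1045],[.6215,.2652,.026]):
    c=m["R"]@np.array(X)+m["t"]; print(c[:2]/c[2]*f+[m["cx"],m["cy"]])
p,d=load("top",1);P=pts("top",d)
q=P[120:160,155:195].reshape(-1,3); q=q[(q[:,2]>.1)&(q[:,2]<.16)]; print(q[np.argsort(q[:,2])[:40:3]].round(3))
E
```

```text
cam [ 0.28824169 -0.01998559  1.10428112]
[176.3797579  144.53488179]
[156.28485804 153.52995282]
[163.15613241 162.67213483]
[[0.637 0.218 0.105]
 [0.641 0.213 0.11 ]
 [0.645 0.21  0.115]
 [0.638 0.216 0.118]
 [0.639 0.215 0.123]
 [0.638 0.217 0.126]
 [0.643 0.209 0.128]
 [0.641 0.211 0.133]
 [0.637 0.215 0.134]
 [0.642 0.212 0.137]
 [0.643 0.207 0.141]
 [0.641 0.208 0.146]
 [0.637 0.219 0.149]
 [0.639 0.212 0.151]]
```

Request:
servo_tool(
  motion=[
    [0.1,0.1,-3,0,0,0,-1],
    [0,0,-3,0,0,0,-1],
    [0,0,-2,0,0,0,-1],
    [0,0,-1.2,0,0,0,-1],
    [0,0,-0.7,0,0,0,-1],
    [0,0,0,0,0,0,1],
    [0,0,0,0,0,0,1],
    [0,0,0,0,0,0,1],
  ],
  squeeze=5,
)

```text
time_s: 3.15
eef_pos: [0.6229, 0.265, 0.0078]
eef_rot: [-3.045, -0.773, -0.003]
wrist_force: [-0.2, -0.3, 0.4]
grip_width: 0.0701
grasp_force: 0.0
```

Request:
servo_tool(
  motion=[
    [0,0,0,0,0,0,1],
    [0,0,0,0,0,0,1],
    [0,0,0,0,0,0,1],
  ],
)

```text
time_s: 3.45
eef_pos: [0.6226, 0.2651, 0.0075]
eef_rot: [-3.045, -0.773, -0.002]
wrist_force: [-2.6, 0.4, 6.5]
grip_width: 0.0596
grasp_force: 5.0
```

Request:
servo_tool(
  motion=[
    [0,0,0,0,0,0,-1],
    [0,0,0,0,0,0,-1],
    [0,0,0,0,0,0,-1],
    [0,0,0,0,0,0,-1],
    [0,0,0,0,0,7.5,-1],
    [0,0,0,0,0,7.5,-1],
    [0,0,0,0,0,7.5,-1],
    [0,0,0,0,0,7.5,-1],
  ],
)

```text
time_s: 4.25
eef_pos: [0.622, 0.2647, 0.0065]
eef_rot: [-2.737, -1.542, 0.0]
wrist_force: [-0.6, 0.3, 0.2]
grip_width: 0.0923
grasp_force: 0.0
```

Request:
servo_tool(
  motion=[
    [0,0,0,0,0,7.5,-1],
    [0,0,0,0,0,7.5,-1],
    [0,0,0,0,0,7.5,-1],
    [0,0,0,0,0,7.5,-1],
    [0,0,0,0,0,7.5,-1],
    [0,0,0,0,0,7.5,-1],
    [0,0,0,0,0,7.5,-1],
    [0,0,0,0,0,7.5,-1],
  ],
)

```text
time_s: 5.05
eef_pos: [0.622, 0.2647, 0.0064]
eef_rot: [-1.599, -2.704, 0.0]
wrist_force: [-0.0, -0.3, 0.9]
grip_width: 0.0916
grasp_force: 0.0
```

Request:
servo_tool(
  motion=[
    [0,0,0,0,0,0,-1],
    [0,0,0,0,0,0,1],
    [0,0,0,0,0,0,1],
    [0,0,0,0,0,0,1],
    [0,0,0,0,0,0,1],
    [0,0,0,0,0,0,1],
    [0,0,0,0,0,0,1],
    [0,0,0,0,0,0,1],
  ],
  squeeze=20,
)

```text
time_s: 5.85
eef_pos: [0.6221, 0.2648, 0.0066]
eef_rot: [1.607, 2.7, 0.0]
wrist_force: [0.8, -0.3, -0.2]
grip_width: 0.06
grasp_force: 20.0
```

Request:
servo_tool(
  motion=[
    [0,0,1.5,0,0,0,1],
    [0,0,3,0,0,0,1],
    [0,0,3,0,0,0,1],
    [-0.8,-2.53,1.5,0,0,-2,1],
    [-1,-3,0,0,0,-2,1],
    [-1,-3,0,0,0,-2,1],
    [-1,-3,0,0,0,-2,1],
    [-1,-3,0,0,0,-2,1],
  ],
)

```text
time_s: 6.65
eef_pos: [0.5737, 0.1184, 0.0977]
eef_rot: [1.837, 2.548, 0.001]
wrist_force: [-0.2, -1.1, -0.9]
grip_width: 0.0594
grasp_force: 20.0
```

Request:
servo_tool(
  motion=[
    [-1,-3,0,0,0,-2,1],
    [-0.65,-3,0,0,0,-2,1],
    [-0.4,-2,0,0,0,0,1],
    [0,0,0,0,0,0,1],
    [0,0,0,0,0,0,1],
    [0,0,0,0,0,0,1],
  ],
)

```text
time_s: 7.25
eef_pos: [0.5541, 0.0403, 0.0971]
eef_rot: [1.923, 2.484, 0.001]
wrist_force: [0.3, -0.5, -1.4]
grip_width: 0.0598
grasp_force: 20.0
```

```bash
cat > look.py <<'E'
from h import *
import sys
from scipy.spatial.transform import Rotation as Ro
s=telemetry.get_state(); y=Ro.from_rotvec(s["eef_rot"]).as_matrix(); print(s["time_s"],s["eef_pos"].round(4),"yaw",np.degrees(np.arctan2(y[1,1],y[0,1])).round(2),"tilt",y[:,2].round(4),s["wrist_force"].round(1),s["grip_width"].round(4),s["grasp_force"],"j6",s["joint_positions"][5].round(2))
if len(sys.argv)>2:
    n,k=sys.argv[1:3]; p,d=optics.grab_frame(n); np.savez(f"{n}{k}.npz",p=p,d=d)
    if len(sys.argv)>3:
        u,v,w=map(int,sys.argv[3:6]); cv2.imwrite(f"pics/{n}{k}.png",cv2.resize(p[v-w*3//4:v+w*3//4,u-w:u+w],(800,600),interpolation=cv2.INTER_CUBIC))
E
python3 look.py scene 2 273 190 50
```

```text
Traceback (most recent call last):
  File "look.py", line 4, in <module>
    s=telemetry.get_state(); y=Ro.from_rotvec(s["eef_rot"]).as_matrix(); print(s["time_s"],s["eef_pos"].round(4),"yaw",np.degrees(np.arctan2(y[1,1],y[0,1])).round(2),"tilt",y[:,2].round(4),s["wrist_force"].round(1),s["grip_width"].round(4),s["grasp_force"],"j6",s["joint_positions"][5].round(2))
                                                                                                                                                                                                                       ^^^^^^^^^^^^^^^^^^^^^
AttributeError: 'float' object has no attribute 'round'
```

Request:
servo_tool(
  motion=[
    [-0.06,-0.08,-1.5,0,0,0,1],
    [0,0,-1.2,0,0,0,1],
    [0,0,-0.5,0,0,0,1],
    [0,0,-0.5,0,0,0,1],
    [0,0,-0.5,0,0,0,1],
    [0,0,0,0,0,0,1],
  ],
)

```text
time_s: 7.85
eef_pos: [0.5527, 0.0388, 0.054]
eef_rot: [-1.923, -2.484, 0.001]
wrist_force: [-0.7, 0.3, -1.7]
grip_width: 0.0598
grasp_force: 20.0
```

```bash
sed -i 's/s\["grip_width"\].round(4)/s["grip_width"]/' look.py; python3 look.py scene 2 273 190 50
```

```text
7.85 [0.5527 0.0388 0.054 ] yaw 14.51 tilt [-9.e-04 -1.e-04 -1.e+00] [-0.7  0.3 -1.7] 0.05980380954024765 19.999838769435883 j6 -0.19
```

View pics/scene2.png

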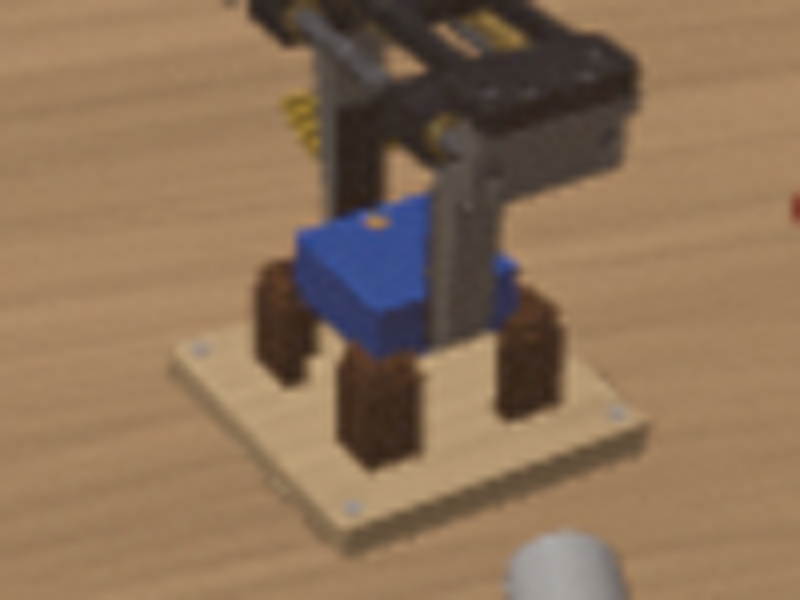

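Request:
servo_tool(
  motion=[
    [0.05,0.06,-0.5,0,0,0,1],
    [0,0,-0.5,0,0,0,1],
    [0,0,-0.5,0,0,0,1],
    [0,0,-0.5,0,0,0,1],
    [0,0,0,0,0,0,1],
  ],
)

```text
time_s: 8.4
eef_pos: [0.553, 0.0392, 0.0338]
eef_rot: [-1.923, -2.483, 0.001]
wrist_force: [0.2, 1.0, -1.8]
grip_width: 0.0593
grasp_force: 20.0
```

Request:
servo_tool(
  motion=[
    [0,0,-0.4,0,0,0,1],
    [0,0,-0.4,0,0,0,1],
    [0,0,-0.3,0,0,0,1],
    [0,0,0,0,0,0,1],
  ],
)

```text
time_s: 8.8
eef_pos: [0.5532, 0.0393, 0.0231]
eef_rot: [-1.923, -2.484, 0.001]
wrist_force: [0.0, -0.1, -1.6]
grip_width: 0.0597
grasp_force: 20.0
```

Request:
servo_tool(
  motion=[
    [0,0,-0.1,0,0,0,1],
    [0,0,-0.1,0,0,0,1],
    [0,0,0,0,0,0,1],
  ],
)

```text
time_s: 9.1
eef_pos: [0.5536, 0.0393, 0.0216]
eef_rot: [1.923, 2.484, 0.0]
wrist_force: [-0.2, -0.5, -1.9]
grip_width: 0.0601
grasp_force: 20.0
```

Request:
servo_tool(
  motion=[
    [0,0,-0.1,0,0,0,1],
    [0,0,-0.05,0,0,0,1],
    [0,0,0,0,0,0,1],
  ],
)

```text
time_s: 9.4
eef_pos: [0.5536, 0.0393, 0.0215]
eef_rot: [1.923, 2.484, 0.0]
wrist_force: [-5.5, -0.1, 16.6]
grip_width: 0.0598
grasp_force: 20.0
```

Request:
servo_tool(
  motion=[
    [0,0,0.08,0,0,0,1],
    [0,0,0,0,0,0,-1],
    [0,0,0,0,0,0,-1],
    [0,0,0,0,0,0,-1],
    [0,0,0,0,0,0,-1],
    [0,0,0,0,0,0,-1],
  ],
)

```text
time_s: 10.0
eef_pos: [0.5535, 0.0393, 0.0208]
eef_rot: [-1.923, -2.484, 0.0]
wrist_force: [-0.7, -0.3, -0.7]
grip_width: 0.0919
grasp_force: 0.0
```

Request:
servo_tool(
  motion=[
    [0,0,1.5,0,0,0,-1],
    [0,0,2.5,0,0,0,-1],
    [0,0,3,0,0,0,-1],
    [-0.8,2.5,1,0,0,2.4,-1],
    [-1.2,3,0,0,0,3,-1],
    [-1.2,3,0,0,0,3,-1],
    [-1.2,3,0,0,0,3.1,-1],
    [-1.2,3,0,0,0,3.1,-1],
  ],
)

```text
time_s: 10.8
eef_pos: [0.4972, 0.1854, 0.1021]
eef_rot: [1.589, 2.709, 0.001]
wrist_force: [0.9, 0.6, -0.2]
grip_width: 0.0921
grasp_force: 0.0
```

Request:
servo_tool(
  motion=[
    [-1.2,3,0,0,0,3.1,-1],
    [-1.1,3,0,0,0,3.1,-1],
    [-0.5,3,0,0,0,3,-1],
    [0,0,-3,0,0,0,-1],
    [0,0,0,0,0,0,-1],
    [0,0,0,0,0,0,-1],
  ],
)

```text
time_s: 11.4
eef_pos: [0.4691, 0.2739, 0.0714]
eef_rot: [-1.37, -2.827, 0.002]
wrist_force: [0.4, 0.1, 0.5]
grip_width: 0.092
grasp_force: 0.0
```

```bash
python3 look.py top 3; python3 - <<'E'
from h import *
p,d=load("top",3);P=pts("top",d);Z=P[...,2]
ok=(P[...,0]>.2)&(P[...,0]<.9)&(abs(P[...,1])<.45)
M=hue(p,"blue")&ok
print(M.sum(),np.percentile(Z[M],[5,50,95]),rect("top",M,.041))
M=hue(p,"red")&ok
print(M.sum(),rect("top",M,.012))
p0,_=load("top",0); M=hue(p0,"red"); M[:,:120]=0; M[:,200:]=0; print(rect("top",M,.012))
t=((abs(Z-.0159)<.006)&(P[...,0]>.45)&(P[...,0]<.66)&(abs(P[...,1]-.04)<.1)); print(rect("top",t,.015))
E
```

```text
11.4 [0.4691 0.2739 0.0714] yaw 38.29 tilt [-1.1e-03 -7.0e-04 -1.0e+00] [0.4 0.1 0.5] 0.09201872072249136 0.0 j6 -0.14
402 [0.03888682 0.04189271 0.04511212] ((554.4483032226562, 38.263824462890625), (56.78950119018555, 55.89742660522461), 14.026931762695312)
127 ((482.5117492675781, 258.12249755859375), (59.15349197387695, 15.935548782348633), 38.34637451171875)
((469.3474426269531, 274.39251708984375), (59.80216979980469, 57.790531158447266), 38.34637451171875)
((553.8703002929688, 39.995094299316406), (130.70079040527344, 129.80709838867188), 14.374256134033203)
```

Request:
servo_tool(
  motion=[
    [0,0.05,-2.5,0,0,0,-1],
    [0,0,-2,0,0,0,-1],
    [0,0,-1.2,0,0,0,-1],
    [0,0,-0.8,0,0,0,-1],
    [0,0,-0.3,0,0,0,-1],
    [0,0,0,0,0,0,1],
    [0,0,0,0,0,0,1],
    [0,0,0,0,0,0,1],
  ],
  squeeze=5,
)

```text
time_s: 12.25
eef_pos: [0.4699, 0.275, 0.0035]
eef_rot: [1.37, 2.827, 0.001]
wrist_force: [-0.5, -0.1, -0.1]
grip_width: 0.0705
grasp_force: 0.0
```

Request:
servo_tool(
  motion=[
    [0,0,0,0,0,0,1],
    [0,0,0,0,0,0,1],
    [0,0,0,0,0,0,1],
    [0,0,0,0,0,0,1],
  ],
)

```text
time_s: 12.65
eef_pos: [0.4697, 0.2749, 0.0032]
eef_rot: [1.37, 2.827, 0.001]
wrist_force: [0.6, 0.1, 3.8]
grip_width: 0.0608
grasp_force: 5.0
```

Request:
servo_tool(
  motion=[
    [0,0,0,0,0,0,-1],
    [0,0,0,0,0,0,-1],
    [0,0,0,0,0,0,-1],
    [0,0,0,0,0,0,-1],
    [0,0,0,0,0,-7.5,-1],
    [0,0,0,0,0,-7.5,-1],
    [0,0,0,0,0,-7.5,-1],
    [0,0,0,0,0,-7.5,-1],
  ],
)

```text
time_s: 13.45
eef_pos: [0.4694, 0.2747, 0.0028]
eef_rot: [-2.061, -2.371, 0.0]
wrist_force: [0.4, -0.2, 0.2]
grip_width: 0.0916
grasp_force: 0.0
```

Request:
servo_tool(
  motion=[
    [0,0,0,0,0,-7.5,-1],
    [0,0,0,0,0,-7.5,-1],
    [0,0,0,0,0,-7.5,-1],
    [0,0,0,0,0,-7.5,-1],
    [0,0,0,0,0,-7.5,-1],
    [0,0,0,0,0,-7.5,-1],
    [0,0,0,0,0,-7.5,-1],
    [0,0,0,0,0,-7.5,-1],
  ],
)

```text
time_s: 14.25
eef_pos: [0.4694, 0.2747, 0.0028]
eef_rot: [2.971, 1.022, -0.0]
wrist_force: [-0.0, 0.1, 0.6]
grip_width: 0.0918
grasp_force: 0.0
```

Request:
servo_tool(
  motion=[
    [0,0,0,0,0,0,-1],
    [0,0,0,0,0,0,1],
    [0,0,0,0,0,0,1],
    [0,0,0,0,0,0,1],
    [0,0,0,0,0,0,1],
    [0,0,0,0,0,0,1],
    [0,0,0,0,0,0,1],
    [0,0,0,0,0,0,1],
  ],
  squeeze=20,
)

```text
time_s: 15.05
eef_pos: [0.4695, 0.2748, 0.0029]
eef_rot: [-2.968, -1.031, -0.0]
wrist_force: [-0.0, -0.9, -0.7]
grip_width: 0.0599
grasp_force: 21.5
```

```bash
python3 look.py
```

```text
15.05 [0.4695 0.2748 0.0029] yaw -51.69 tilt [ 0.  0. -1.] [-0.  -0.9 -0.7] 0.059933502119196146 21.48217812180519 j6 1.43
```

Request:
servo_tool(
  motion=[
    [0,0,1.5,0,0,0,1],
    [0,0,3,0,0,0,1],
    [0,0,3,0,0,0,1],
    [0.8,-2.5,2,0,0,-2.3,1],
    [1.2,-3,0,0,0,-3,1],
    [1.2,-3,0,0,0,-3,1],
    [1.2,-3,0,0,0,-3,1],
    [1.2,-3,0,0,0,-3,1],
  ],
)

```text
time_s: 15.85
eef_pos: [0.526, 0.1286, 0.0991]
eef_rot: [-3.074, -0.65, -0.002]
wrist_force: [0.2, 0.6, -1.2]
grip_width: 0.06
grasp_force: 21.5
```

Request:
servo_tool(
  motion=[
    [1.2,-3,0,0,0,-3,1],
    [1,-3,0,0,0,-3,1],
    [0.6,-3,-0.5,0,0,-3.5,1],
    [0,0,-1,0,0,0,1],
    [0,0,-1,0,0,0,1],
    [0,0,0,0,0,0,1],
    [0,0,0,0,0,0,1],
  ],
)

```text
time_s: 16.55
eef_pos: [0.553, 0.0407, 0.0728]
eef_rot: [-3.116, -0.399, 0.001]
wrist_force: [-0.5, 0.6, 0.0]
grip_width: 0.0596
grasp_force: 21.5
```

```bash
python3 look.py scene 4 273 190 50
```

```text
16.55 [0.553  0.0407 0.0728] yaw -75.41 tilt [-9.e-04  1.e-04 -1.e+00] [-0.5  0.6  0. ] 0.059570837337212995 21.468425989151 j6 1.39
```

View pics/scene4.png

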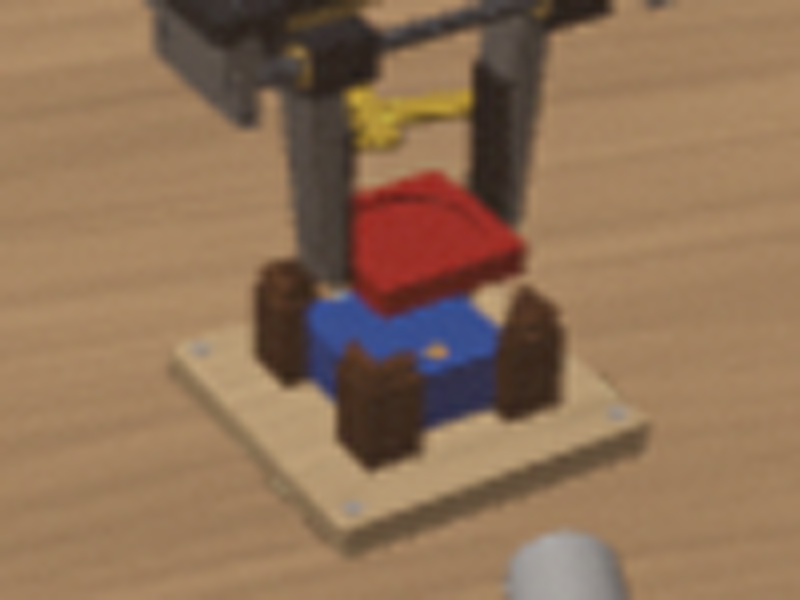

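Request:
servo_tool(
  motion=[
    [0,-0.05,-0.5,0,0,0,1],
    [0,0,-0.5,0,0,0,1],
    [0,0,-0.4,0,0,0,1],
    [0,0,-0.4,0,0,0,1],
    [0,0,-0.4,0,0,0,1],
    [0,0,-0.3,0,0,0,1],
    [0,0,0,0,0,0,1],
    [0,0,0,0,0,0,1],
  ],
)

```text
time_s: 17.4
eef_pos: [0.5535, 0.0392, 0.0478]
eef_rot: [-3.116, -0.396, 0.0]
wrist_force: [-0.1, 0.8, -1.2]
grip_width: 0.0598
grasp_force: 21.5
```

Request:
servo_tool(
  motion=[
    [0,0,-0.2,0,0,0,1],
    [0,0,-0.1,0,0,0,1],
    [0,0,-0.05,0,0,0,1],
    [0,0,0,0,0,0,1],
  ],
)

```text
time_s: 17.8
eef_pos: [0.5535, 0.0393, 0.0444]
eef_rot: [-3.116, -0.396, -0.0]
wrist_force: [0.5, 0.2, -1.6]
grip_width: 0.0598
grasp_force: 21.5
```

Request:
servo_tool(
  motion=[
    [0,0,-0.05,0,0,0,1],
    [0,0,-0.05,0,0,0,1],
    [0,0,0,0,0,0,1],
  ],
)

```text
time_s: 18.1
eef_pos: [0.5536, 0.0393, 0.0438]
eef_rot: [3.116, 0.396, 0.0]
wrist_force: [-2.5, -0.6, 4.5]
grip_width: 0.0597
grasp_force: 21.5
```

Request:
servo_tool(
  motion=[
    [0,0,0.03,0,0,0,1],
    [0,0,0,0,0,0,-1],
    [0,0,0,0,0,0,-1],
    [0,0,0,0,0,0,-1],
    [0,0,0,0,0,0,-1],
    [0,0,0,0,0,0,-1],
  ],
)

```text
time_s: 18.7
eef_pos: [0.5535, 0.0393, 0.0437]
eef_rot: [-3.116, -0.396, 0.0]
wrist_force: [0.6, -0.9, -0.5]
grip_width: 0.0918
grasp_force: 0.0
```

Request:
servo_tool(
  motion=[
    [0,0,1.5,0,0,0,-1],
    [0,0,3,0,0,0,-1],
    [-1,-2.8,2,0,0,0,-1],
    [-1,-2.8,0,0,0,0,-1],
    [-1,-2.8,0,0,0,0,-1],
    [-1,-2.8,0,0,0,0,-1],
    [-1,-2.8,0,0,0,0,-1],
    [-1,-2.8,0,0,0,0,-1],
  ],
)

```text
time_s: 19.5
eef_pos: [0.493, -0.1298, 0.1088]
eef_rot: [3.116, 0.397, 0.0]
wrist_force: [-0.1, -1.1, -1.0]
grip_width: 0.092
grasp_force: 0.0
```

Request:
servo_tool(
  motion=[
    [-1,-2.8,0,0,0,0,-1],
    [-1,-2.8,0,0,0,0,-1],
    [-1,-2.8,-1,0,0,0,-1],
    [-1.35,-2.5,-2,0,0,0,-1],
    [0,0,-2,0,0,0,-1],
    [0,0,0,0,0,0,-1],
    [0,0,0,0,0,0,-1],
  ],
)

```text
time_s: 20.2
eef_pos: [0.4499, -0.2375, 0.0588]
eef_rot: [-3.116, -0.396, 0.001]
wrist_force: [-0.4, -0.4, 0.6]
grip_width: 0.0921
grasp_force: 0.0
```

```bash
python3 look.py top 5 320 210 90; python3 - <<'E'
from h import *
p,d=load("top",5);P=pts("top",d);Z=P[...,2]
ok=(P[...,0]>.5)&(P[...,0]<.61)&(abs(P[...,1]-.04)<.06)
M=hue(p,"red")&ok
print(M.sum(),np.percentile(Z[M],[5,50,95]),rect("top",M,.053))
E
```

```text
20.2 [ 0.4499 -0.2375  0.0588] yaw -75.51 tilt [-7.e-04  4.e-04 -1.e+00] [-0.4 -0.4  0.6] 0.09207352748173615 0.0 j6 0.83
491 [0.04728974 0.05160804 0.05656251] ((555.1846313476562, 38.89362716674805), (60.63470458984375, 59.401798248291016), 14.468413352966309)
```

View pics/top5.png

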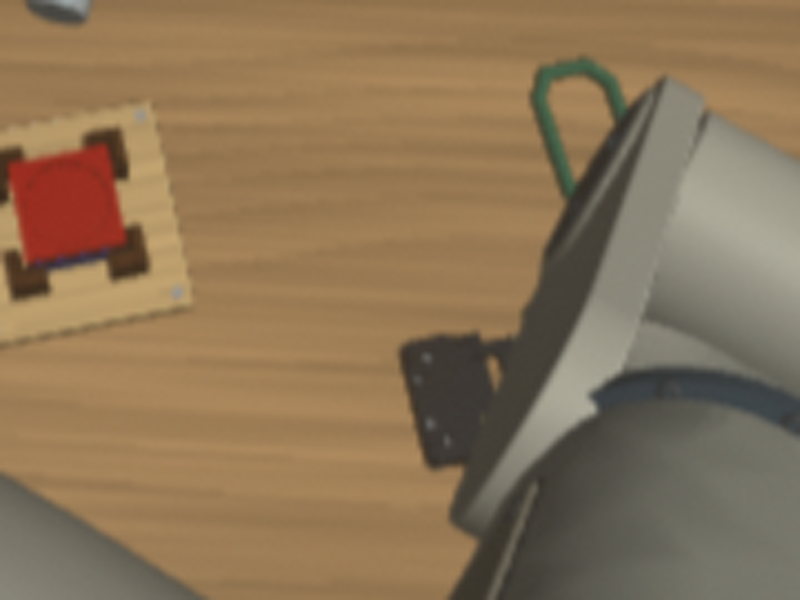

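Request:
servo_tool(
  motion=[
    [0,0,-2,0,0,0,-1],
    [0,0,-1.5,0,0,0,-1],
    [0,0,-1,0,0,0,-1],
    [0,0,-0.7,0,0,0,-1],
    [0,0,0,0,0,0,1],
    [0,0,0,0,0,0,1],
    [0,0,0,0,0,0,1],
    [0,0,0,0,0,0,1],
  ],
  squeeze=5,
)

```text
time_s: 21.05
eef_pos: [0.4503, -0.2379, 0.0072]
eef_rot: [3.116, 0.396, 0.001]
wrist_force: [0.5, -0.3, 0.1]
grip_width: 0.062
grasp_force: 0.0
```

Request:
servo_tool(
  motion=[
    [0,0,0,0,0,0,1],
    [0,0,0,0,0,0,1],
    [0,0,0,0,0,0,1],
    [0,0,0,0,0,0,1],
    [0,0,0,0,0,0,1],
  ],
)

```text
time_s: 21.55
eef_pos: [0.4501, -0.2378, 0.0068]
eef_rot: [3.116, 0.396, 0.0]
wrist_force: [-0.6, -0.3, 3.6]
grip_width: 0.0456
grasp_force: 5.0
```

Open, turn 90°, regrip for centring.

Request:
servo_tool(
  motion=[
    [0,0,0,0,0,0,-1],
    [0,0,0,0,0,0,-1],
    [0,0,0,0,0,0,-1],
    [0,0,0,0,0,7.5,-1],
    [0,0,0,0,0,7.5,-1],
    [0,0,0,0,0,7.5,-1],
    [0,0,0,0,0,7.5,-1],
    [0,0,0,0,0,7.5,-1],
  ],
)

```text
time_s: 22.35
eef_pos: [0.4499, -0.2377, 0.0066]
eef_rot: [-2.82, -1.385, 0.0]
wrist_force: [-0.4, -0.1, -0.3]
grip_width: 0.0919
grasp_force: 0.0
```

Request:
servo_tool(
  motion=[
    [0,0,0,0,0,7.5,-1],
    [0,0,0,0,0,7.5,-1],
    [0,0,0,0,0,7.5,-1],
    [0,0,0,0,0,7.5,-1],
    [0,0,0,0,0,7.5,-1],
    [0,0,0,0,0,7.5,-1],
    [0,0,0,0,0,7.5,-1],
    [0,0,0,0,0,0,-1],
  ],
)

```text
time_s: 23.15
eef_pos: [0.4499, -0.2377, 0.0066]
eef_rot: [-1.921, -2.486, 0.0]
wrist_force: [0.0, -0.8, -1.2]
grip_width: 0.0921
grasp_force: 0.0
```

Request:
servo_tool(
  motion=[
    [0,0,0,0,0,0,1],
    [0,0,0,0,0,0,1],
    [0,0,0,0,0,0,1],
    [0,0,0,0,0,0,1],
    [0,0,0,0,0,0,1],
    [0,0,0,0,0,0,1],
    [0,0,0,0,0,0,1],
    [0,0,0,0,0,0,1],
  ],
  squeeze=20,
)

```text
time_s: 23.95
eef_pos: [0.4499, -0.2377, 0.0067]
eef_rot: [-1.923, -2.484, 0.0]
wrist_force: [0.1, 0.2, 0.1]
grip_width: 0.045
grasp_force: 20.0
```

```bash
python3 look.py
```

```text
23.95 [ 0.4499 -0.2377  0.0067] yaw 14.49 tilt [-2.e-04  1.e-04 -1.e+00] [0.1 0.2 0.1] 0.044955833351385435 20.000098049640656 j6 -0.74
```

Request:
servo_tool(
  motion=[
    [0,0,1.5,0,0,0,1],
    [0,0,3,0,0,0,1],
    [0,0,4,0,0,0,1],
    [1,2.7,2,0,0,0,1],
    [1,2.7,0,0,0,0,1],
    [1,2.7,0,0,0,0,1],
    [1,2.7,0,0,0,0,1],
    [1,2.7,0,0,0,0,1],
  ],
)

```text
time_s: 24.75
eef_pos: [0.5001, -0.1016, 0.1117]
eef_rot: [1.924, 2.484, 0.0]
wrist_force: [-0.3, -0.0, -0.9]
grip_width: 0.0452
grasp_force: 20.0
```

Request:
servo_tool(
  motion=[
    [1,2.7,0,0,0,0,1],
    [1,2.7,0,0,0,0,1],
    [1,2.7,0,0,0,0,1],
    [1,2.7,0,0,0,0,1],
    [1.37,3.4,-1.5,0,0,0,1],
    [0,0,-1.5,0,0,0,1],
    [0,0,0,0,0,0,1],
    [0,0,0,0,0,0,1],
  ],
)

```text
time_s: 25.55
eef_pos: [0.5531, 0.0391, 0.0815]
eef_rot: [-1.923, -2.483, 0.002]
wrist_force: [0.2, 0.5, -1.1]
grip_width: 0.0448
grasp_force: 20.0
```

```bash
python3 look.py scene 6 273 185 50
```

```text
25.55 [0.5531 0.0391 0.0815] yaw 14.5 tilt [-1.4e-03 -2.0e-04 -1.0e+00] [ 0.2  0.5 -1.1] 0.044763647564434024 19.999610781669617 j6 -0.19
```

View pics/scene6.png

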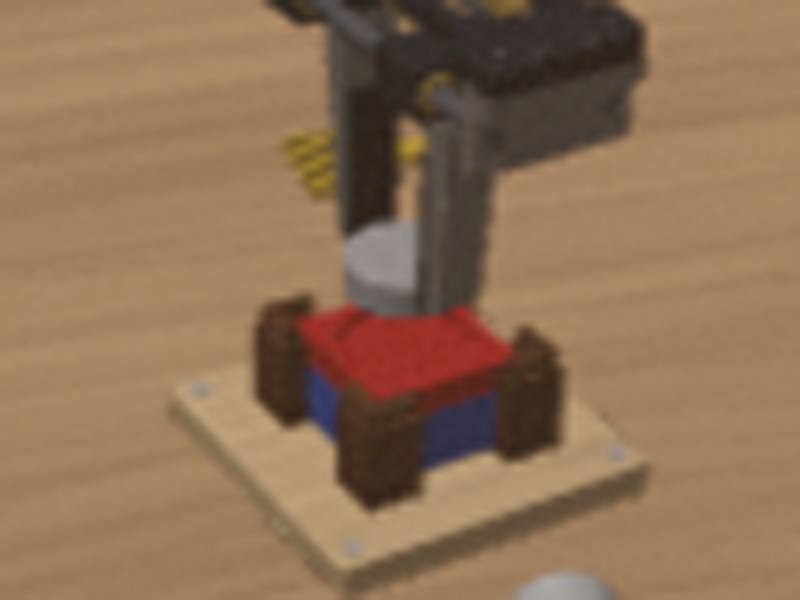

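Request:
servo_tool(
  motion=[
    [0,0,-0.7,0,0,0,1],
    [0,0,-0.5,0,0,0,1],
    [0,0,-0.4,0,0,0,1],
    [0,0,-0.3,0,0,0,1],
    [0,0,-0.3,0,0,0,1],
    [0,0,-0.1,0,0,0,1],
    [0,0,0,0,0,0,1],
    [0,0,0,0,0,0,1],
  ],
)

```text
time_s: 26.4
eef_pos: [0.5538, 0.0393, 0.0588]
eef_rot: [1.923, 2.484, 0.0]
wrist_force: [0.8, 0.2, -1.5]
grip_width: 0.0448
grasp_force: 20.0
```

Request:
servo_tool(
  motion=[
    [0,0,-0.1,0,0,0,1],
    [0,0,-0.1,0,0,0,1],
    [0,0,-0.05,0,0,0,1],
    [0,0,0,0,0,0,1],
  ],
)

```text
time_s: 26.8
eef_pos: [0.5536, 0.0393, 0.0561]
eef_rot: [-1.923, -2.484, 0.0]
wrist_force: [0.4, 0.1, -1.1]
grip_width: 0.0452
grasp_force: 20.0
```

Request:
servo_tool(
  motion=[
    [0,0,-0.05,0,0,0,1],
    [0,0,-0.05,0,0,0,1],
    [0,0,0,0,0,0,1],
  ],
)

```text
time_s: 27.1
eef_pos: [0.5538, 0.0393, 0.0557]
eef_rot: [1.923, 2.484, 0.0]
wrist_force: [-0.5, -0.3, 5.7]
grip_width: 0.0449
grasp_force: 20.0
```

Touched at the expected height; release and rise.

Request:
servo_tool(
  motion=[
    [0,0,0.03,0,0,0,1],
    [0,0,0,0,0,0,-1],
    [0,0,0,0,0,0,-1],
    [0,0,0,0,0,0,-1],
    [0,0,0,0,0,0,-1],
    [0,0,0,0,0,0,-1],
    [0,0,0,0,0,0,-1],
  ],
)

```text
time_s: 27.8
eef_pos: [0.5537, 0.0393, 0.0555]
eef_rot: [-1.923, -2.484, 0.0]
wrist_force: [-0.1, -0.4, 0.3]
grip_width: 0.0907
grasp_force: 0.0
```

Request:
servo_tool(
  motion=[
    [0,0,1.5,0,0,0,-1],
    [0,0,3,0,0,0,-1],
    [0,0,4,0,0,0,-1],
    [0,-4,1,0,0,0,-1],
    [0,-4,0,0,0,0,-1],
    [0,-4,0,0,0,0,-1],
    [0,-4,0,0,0,0,-1],
    [0,-4,0,0,0,0,-1],
  ],
)

```text
time_s: 28.6
eef_pos: [0.5535, -0.1623, 0.1507]
eef_rot: [1.923, 2.484, 0.0]
wrist_force: [0.7, -0.4, -0.6]
grip_width: 0.0919
grasp_force: 0.0
```

Request:
servo_tool(
  motion=[
    [0,0,0,0,0,0,-1],
    [0,0,0,0,0,0,-1],
    [0,0,0,0,0,0,-1],
  ],
)

```text
time_s: 28.9
eef_pos: [0.5535, -0.1598, 0.1503]
eef_rot: [-1.923, -2.484, -0.0]
wrist_force: [0.2, 0.1, -0.1]
grip_width: 0.092
grasp_force: 0.0
```

```bash
python3 look.py scene 7 273 190 50; python3 - <<'E'
from h import *
p,d=load("scene",7);P=pts("scene",d);Z=P[...,2]
S=cv2.cvtColor(p,cv2.COLOR_BGR2HSV)[...,1]
t=(Z>.057)&(Z<.07)&(S<60)&(P[...,0]>.5)&(P[...,0]<.61)&(abs(P[...,1]-.04)<.05)
q=P[t];print(t.sum(),np.median(q,0)); A=np.c_[q[:,:2]-q[:,:2].mean(0),np.ones(len(q))];print("slope",np.linalg.lstsq(A,q[:,2],rcond=None)[0],rect("scene",t,.063))
E
```

```text
28.9 [ 0.5535 -0.1598  0.1503] yaw 14.51 tilt [-4.e-04  5.e-04 -1.e+00] [ 0.2  0.1 -0.1] 0.09204148537975246 0.0 j6 -0.54
128 [0.56064889 0.03853647 0.06259295]
slope [-0.04869433  0.02622482  0.06228719] ((559.7454223632812, 38.80788803100586), (43.445068359375, 47.719356536865234), 74.49192810058594)
```

View pics/scene7.png

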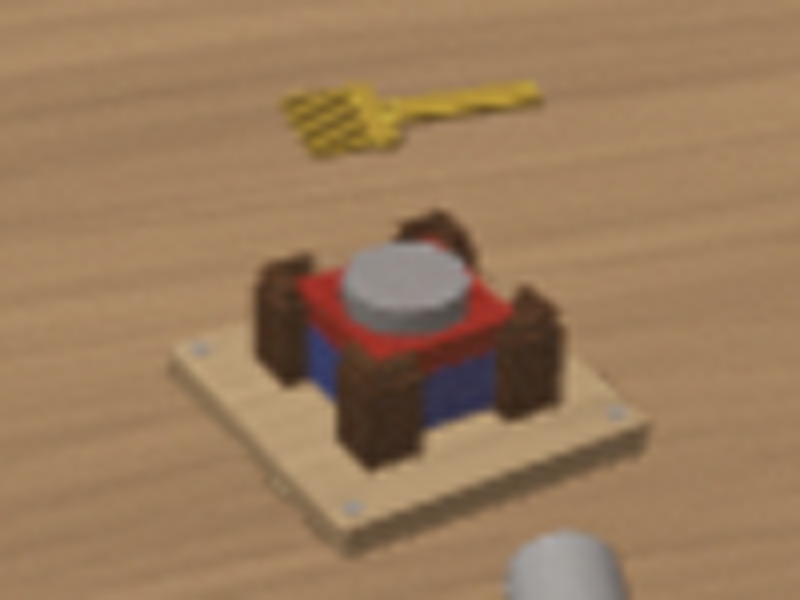

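The disc lies flat in the red spacer (around crop pixel 405,285). Its top is at 62.6 mm, against 63 mm expected, and the blue body and spacer sit square between the blocks.

```bash
python3 -c "
from cell import r; print(r.sign_off())"
```

```text
the job is handed in; nothing more can be done
None
```

I put the body, spacer and disc together in the jig, released all three and handed the job in at about 29 s. The final picture showed everything seated, but the hand-in returned no verdict.

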